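# Close the board tester's tray and lock it with its key

### The arm

A 6-joint arm with a two-finger parallel gripper is mounted at the origin on the work surface. World frame = base frame: x ahead of the robot, y to its left, z up, the work surface at z = 0. Lengths are in mm, angles in rad, forces in N, time in s.
With the tool pointing down it reaches from about 275 to 750 mm from the base axis. Payload 10.2 kg.
Tool frame: the origin (TCP) lies midway between the tips of the shut fingers; the grasp point (between the pads) lies grip_depth behind it (grip_depth is the distance from the TCP to the grasp point, in mm); z points along the fingers, y is the line along which they close (so a half turn about z gives the same grasp; the last joint's range is limited). The gripper opens to 85 mm and grips with 20 to 120 N. Pads are 22 mm wide; open, the fingers measure 114 mm over their backs; the gripper's body (76 mm by 85 mm) begins 54 mm behind the grasp point. The pads swing forward as they close: fully open they stand 13 mm farther back than shut.
Start: joints at [-1.523, 0.313, 1.498, -0, 1.331, -0.223], TCP at [140.425, -505.877, 231.294] pointing down, gripper open.
Joint ranges: [-2.94, 2.94], [-0.97, 2.17], [0.19, 2.56], [-1.23, 4.37], [0.02, 3.11], [-2.88, 2.88]. Speed limits (rad/s): [2.39, 2.39, 3.01, 3.14, 3.14, 3.14].

### API

Orientations are given as a unit quaternion [w, x, y, z].
In Python, from rig import * gives the robot as it stands.
- The arm moves only by the tool servo_tool, never from a script. Its argument "commands" is a list of rows, each a list of 3 entries, a list of its own where there are three numbers: the gripper command: -1 is fully open, 1 is shut, values between are in proportion, then the shift along the tool's x, y, z in m, then the turn, a rotation vector about the tool's x, y, z in units of 6 degrees (1.0 is 6 degrees). In form: [[grip, [dx, dy, dz], [ax, ay, az]], ...]. A call has 1 to 10 rows; each row shifts and turns the commanded pose from where the row before left it, along the tool's axes as they then stand; what a row does not reach is not made up. A row lasts 1/12 s, in which the tool goes at most 41.7 mm and 7.16 degrees, less where a joint would pass 70% of its speed; a pose out of reach is approached as far as the arm can. A call is refused whole if a number of a shift passes 0.0417 or a number of a turn 1, either way. A call with a gripper value outside its range is refused whole. The fingers move at their own pace and stop on an object; "squeeze" is the grip in N (left out, the last holds). Time passes only in rows, so rows that do not move let the fingers close. It gives the time, the measured TCP pose, the force, the opening and the grip force at its end, in the units of the state.
- sense(): the state, without advancing time (a new reading comes with each control period).
- capture(name): name is "scene" or "side" or "wrist"; returns a dict with "pixels" (420x560x3 uint8, red, green, blue), "z_map" (420x560 float32, mm along the optical axis (not along the pixel's ray), 0 where there is no reading), "fx", "fy", "cx", "cy" (pixels), "distortion" ([k1, k2, p1, p2, k3] as OpenCV has them; the pictures are not rectified), "rvec" (rotation vector, rad) and "tvec" (3), from world to camera coordinates, as OpenCV has them; the wrist camera has in their place "T_tool_cam" (4x4, takes a point from camera to tool coordinates, whose origin is the TCP and whose axes are the flange's). Camera axes: x right, y down, z forward; pixel columns grow to the right and rows downward; lengths in mm; the calibration is good to about 2 mm. A picture is of the moment at which its call begins: read the wrist's pose just before it.
- finish_job(): hands the job in; it is judged then, once.
The state is a dict: "time_s": time; "joints": joint angles; "dq": joint speeds; "tau": joint torques, N m; "eef_pos": TCP position; "ee_rot": TCP orientation; "force": force on the tool from outside, world axes, zero at the start; "wrist_torque": the same for the moment, N m; "grip_width": opening from 0.0 (shut) to 1.0 (fully open); "grip_force": force on a finger pad.
Only numpy, scipy, OpenCV 4.12 (cv2) and the standard library are available. Lean on these libraries where they do the work, as an engineer would, in place of code of your own. Each camera call takes 0.05 s, during which the arm holds its last target. There are 200 camera calls.

### The job

A circuit board lies in the open tray of the white board tester. Push the tray fully home until it snaps in, then take the tester's key, the one with the square-cornered flat bow, from the red foam stand, push it all the way into the slot of the round lock on top of the tester, and turn it clockwise to its stop so that the bow stands square across the tray's direction of travel. Leave the key standing in the lock and the other two keys in the stand, and do not knock the other things on the bench about.

Things in the scene. Friction and masses are not known exactly. Their poses are not given: they have to be found in the camera images.
- tester: White flat box, 200 mm deep (x), 240 wide (y), 75 high, fixed. Origin: centre of its underside; x points the way the tray closes, z up. On top stands the lock, a steel cylinder 50 mm across, 36 high. It turns clockwise with about 0.25 N m of friction, to a hard stop where its slot lies along the tester's y, and stays where it is left.
- lock_face (a point): Centre of the lock cylinder's top face, on its vertical turning axis, at tester x 0, y +55, z 111 mm; axes of the tester. A straight slot, 18.5 by 8.5 mm and 36 mm deep, runs through it. Its direction is not reported: at the start its length lies anywhere from the tester's x to 1.1 rad clockwise of it (from above); see or feel for it; within about 0.15 rad of it the key drops in.
- tray (a joint): How far the tray is open, in m: 0 is home, opening towards -x of the tester, at most 0.09. Friction about 1.5 N; from 16 to 7 mm before home a spring detent resists, about 6 N in all; past that it pulls the tray home and holds it there.
- tray_front (a point): Centre of the front face of the tray's grey front panel (236 mm wide, 6 to 66 mm above the bench, 14 mm thick, no handle: push on it), 36 mm above the bench; at home 114 mm towards -x from the tester's origin. Moves with the tray; axes of the tester.
- key: The tester's key, 104 mm long, 0.12 kg, upright in one of the stand's slots. Origin: centre of the blade's lower end; z up. Steel blade 6 mm thick (x), 16 wide (y), 32 long and square-ended; round shank 26 mm across from 32 to 62 mm; black square-cornered flat bow from 62 to 104 mm, 12 thick (x), 44 wide (y), to grip across x. Fits the lock either way round.
- key_shoulder (a point): Point on the key's axis 32 mm above its lower end, where the shank's flat underside begins; it rests on the stand now, and comes to rest on the lock's top face when the key is fully in.
- key_disc: Another key of the same size and material, with a round disc bow of 44 mm diameter; it belongs to other equipment and stays in the stand. Origin and axes as for key.
- key_tee: Another key of the same size and material, with a T-bar bow 44 mm wide; it stays in the stand. Origin and axes as for key.
- stand: Red foam block, 70 mm (x) by 180 mm (y) by 40 mm high, fixed on the bench; origin: centre of its underside. Three slots along its y, 60 mm apart (y -60, 0, +60 mm), 8.5 mm by 18.5 mm, each holding one upright key, whose lower end is 8 mm above the bench.
- parts_bin: Open black parts bin, 120 by 90 by 50 mm, a bystander. Origin: centre of its underside.
- magnifier: White hand magnifier lying on the bench, about 160 mm long and 16 mm high, a bystander.
- driver: Screwdriver lying on the bench between the stand and the tester, about 200 mm long and 30 mm high, a bystander. Origin: near its middle.

How it is judged (in metres and radians):
On the way, in this order (a step that is already met when the one before it is completed fails the run):
1. the tray is home (value of joint tray below 0.003 m), for 0.2 s.
2. the key is all the way in the lock (z of key_shoulder in the frame of lock_face below 0.005 m and horizontal distance between key_shoulder and lock_face below 0.005 m), for 0.1 s.
At the end, for the whole second after the job is handed in: The tray is home (within 3 mm); the key stands upright and at rest in the lock, its shoulder within 5 mm of the lock's face, and its bow within 0.25 rad (14 degrees, a little more than its play in the slot) of square across the tray's travel; the other two keys are in their slots (within 12 mm) (all of step 2 and value of joint tray below 0.003 m and angle between the y axis of key and the y axis of tester, either way round below 0.25 rad and angle between key's own z axis and vertical below 0.12 rad and linear speed of key below 0.02 m/s and distance of each of key_disc, key_tee from where it was at the start of the episode below 0.012 m); the robot touches nothing.
It fails at once if another key is pulled out of its slot (distance of any of key_disc, key_tee from where it was at the start of the episode above 0.03 m).
It fails at once if the parts bin, the magnifier or the screwdriver is knocked away by more than 40 mm (distance of any of parts_bin, magnifier, driver from where it was at the start of the episode above 0.04 m).
It also fails if it takes over 72 s, if anything falls off the work surface, if the arm or the gripper's body presses on something with over 40 N, if the wrist force passes 120 N, or if a joint passes its speed limit or range.

## Working session

There is one attempt and no reset: what is moved stays moved. The work goes in short steps, Python scripts to look and compute and a tool call to move; the robot and the scene stay as the last step left them, time stands still between calls to the robot, and variables do not carry over. Pictures are saved under pics/ and viewed, at most 10 in all, crops included, and the job is handed in when it is done.

Besides the shell and the picture viewer there is one more tool, called after ">>>" as name(argument=value, ...), one argument or row to a line, values as JSON. servo_tool: Moves the arm, as the interface text tells. Its arguments: {"type":"object","properties":{"commands":{"type":"array"},"squeeze":{"type":"number"}},"required":["commands"]}

```bash
ls; mkdir -p pics
cat > h.py <<'E'
from rig import *
import numpy as np, cv2
from scipy.spatial.transform import Rotation as R
def cloud(c,s=None):
    h,w=c["z_map"].shape
    u,v=np.meshgrid(np.arange(w),np.arange(h))
    K=np.array([[c["fx"],0,c["cx"]],[0,c["fy"],c["cy"]],[0,0,1.]])
    n=cv2.undistortPoints(np.stack([u,v],-1).reshape(-1,1,2).astype(np.float64),K,np.array(c["distortion"],float)).reshape(h,w,2)
    z=c["z_map"][...,None].astype(float)
    P=np.concatenate([n*z,z],-1)
    if "rvec" in c:
        Rm=cv2.Rodrigues(np.array(c["rvec"],float))[0]
        W=(P-np.array(c["tvec"],float).ravel())@Rm
    else:
        T=np.array(c["T_tool_cam"]);W=P@T[:3,:3].T+T[:3,3]
        q=s["ee_rot"];W=W@R.from_quat([q[1],q[2],q[3],q[0]]).as_matrix().T+np.array(s["eef_pos"])
    W[z[...,0]==0]=np.nan
    return W
def snap(n,f):
    s=sense();c=capture(n);W=cloud(c,s)
    cv2.imwrite(f"pics/{f}.png",c["pixels"][:,:,::-1]);np.savez(f"{f}.npz",W=W,p=c["pixels"])
    return c,W
E
python3 - <<'E'
from h import *
c,W=snap("scene","sc1");c2,W2=snap("side","sd1")
cv2.imwrite("pics/both.png",cv2.resize(np.vstack([c["pixels"],c2["pixels"]])[:,:,::-1],None,fx=.71,fy=.71,interpolation=cv2.INTER_AREA))
s=sense();print(s)
E
```

```text
pics
{'time_s': 0.1, 'joints': array([-1.52344650e+00,  3.13372984e-01,  1.49833582e+00,  3.16101670e-07,
        1.33099831e+00, -2.23407676e-01]), 'dq': array([ 0.00186026, -0.00150917, -0.00182526,  0.0013983 ,  0.00088167,
        0.00027665]), 'tau': array([ 2.80863584e-03, -4.12900758e+01, -2.60146397e+01, -2.01377038e-04,
        3.06902708e-03, -6.98576184e-07]), 'eef_pos': array([ 140.39101972, -505.65201111,  230.8125997 ]), 'ee_rot': array([-5.55061813e-04,  9.90850135e-01,  1.34965551e-01,  4.91422004e-05]), 'force': array([-0.23509392, -0.21835914, -0.93379906]), 'wrist_torque': array([-0.03444089,  0.02163316, -0.03673173]), 'grip_force': 0.0, 'grip_width': 0.9990565273045645}
```

View pics/sc1.png

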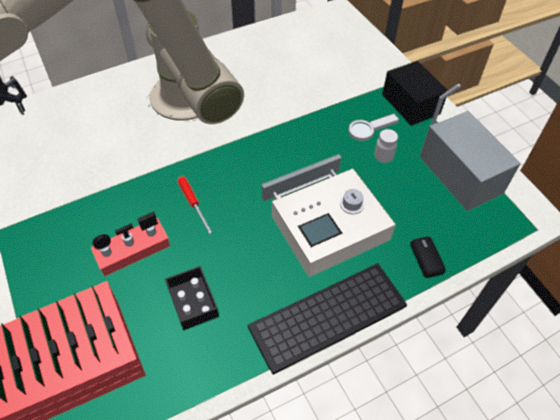

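View pics/sd1.png

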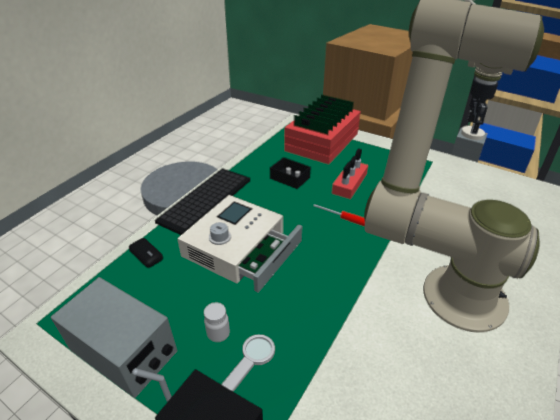

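The scene view shows the tester at about (330,215), its grey tray panel at (300,177) on the robot's side and the lock at (352,200). The stand is at (130,245) with three keys at (102,242), (127,236) and (148,222). The side view agrees.

Run:
```python
from h import *
d=np.load("sc1.npz");W=d["W"];p=d["p"].astype(int)
d2=np.load("sd1.npz");W2=d2["W"];p2=d2["p"].astype(int)
def rect(W,m,n):
    P=W[m][:,:2].astype(np.float32);r=cv2.minAreaRect(P);print(n,m.sum(),np.round(r[0],1),np.round(r[1],1),round(r[2],2),"zmed",np.round(np.median(W[m][:,2]),1))
def box(m,a,b,c,e):
    k=np.zeros_like(m);k[c:e,a:b]=1;return m&k
mn=p.min(-1)
rect(W,box((abs(W[...,2]-75)<5),255,400,150,280),"top")
rect(W,box((abs(W[...,2]-111)<4),330,380,170,230),"lock")
rect(W,box((abs(W[...,2]-66)<4),255,345,150,200),"panel top")
rect(W,box((abs(W[...,2]-40)<5)&(p[...,0]>120)&(p[...,1]<100),85,175,200,280),"stand")
rect(W2,box((abs(W2[...,2]-75)<5),175,310,180,290),"top2")
rect(W2,box((abs(W2[...,2]-111)<4),200,240,210,250),"lock2")
rect(W2,box((abs(W2[...,2]-66)<4),240,310,220,290),"panel2")
rect(W2,box((abs(W2[...,2]-40)<5)&(p2[...,0]>120)&(p2[...,1]<100),325,375,145,200),"stand2")
for w,b in((W,(85,175,200,280)),(W2,(325,380,140,200))):
    m=box(w[...,2]>75,*b);q=w[m]
    l,lab=cv2.connectedComponents(m.astype(np.uint8))
    for i in range(1,l):
        q=w[lab==i];print("key",len(q),np.round(np.nanmedian(q,0)),np.round(q.max(0)-q.min(0)))
m=box((W[...,2]>5)&(W[...,2]<60),170,215,170,240);rect(W,m,"driver")
m=box((W[...,2]>10)&(W[...,2]<80),160,220,265,330);rect(W,m,"blackbox")
m=box((W[...,2]>10)&(W[...,2]<100),370,400,125,165);rect(W,m,"bottle")
for n,i,(a,b,c,e) in(("k",p,(85,175,200,280)),("l",p,(310,390,170,230)),):
    cv2.imwrite(f"pics/crop_{n}.png",cv2.resize(i[c:e,a:b,::-1].astype(np.uint8),None,fx=5,fy=5,interpolation=cv2.INTER_CUBIC))
a=cv2.imread("pics/crop_k.png");b=cv2.imread("pics/crop_l.png");h=max(a.shape[0],b.shape[0])
pad=lambda x:cv2.copyMakeBorder(x,0,h-x.shape[0],0,0,cv2.BORDER_CONSTANT)
cv2.imwrite("pics/crops.png",cv2.resize(np.hstack([pad(a),pad(b)]),(800,int(800*h/(a.shape[1]+b.shape[1])))))
```

```text
top 5607 [616.5 151.5] [242.8 267.3] 89.48 zmed 76.1
lock 231 [648.6 205.7] [50.  48.4] 7.64 zmed 111.5
panel top 365 [532.3 150.6] [235.1 109.1] 89.37 zmed 66.3
stand 124 [ 478.5 -330.8] [ 75.2 176.3] 1.9 zmed 39.3
top2 3485 [619.2 152.4] [240.7 258.1] 89.69 zmed 76.1
lock2 184 [646.8 206.2] [48.9 50. ] 61.7 zmed 111.4
panel2 377 [549.2 154.5] [138.5 232.2] 0.33 zmed 66.5
stand2 349 [ 508.  -380.5] [144.5 302.8] 32.29 zmed 41.0
key 248 [ 479. -272.  102.] [19. 45. 44.]
key 136 [ 482. -332.  105.] [16. 42. 37.]
key 218 [ 486. -391.  101.] [21. 43. 41.]
key 68 [ 602. -411.   89.] [25. 71. 32.]
key 194 [ 474. -310.  101.] [ 18. 168.  42.]
key 128 [283.  42. 263.] [33. 62. 41.]
driver 743 [ 409.2 -141.4] [123.8 236.1] 66.58 zmed 8.4
blackbox 1133 [ 680.8 -247.4] [ 91.1 125.8] 86.84 zmed 31.8
bottle 595 [461.1 434. ] [ 55.6 144.5] 67.37 zmed 60.3
```

View pics/crops.png

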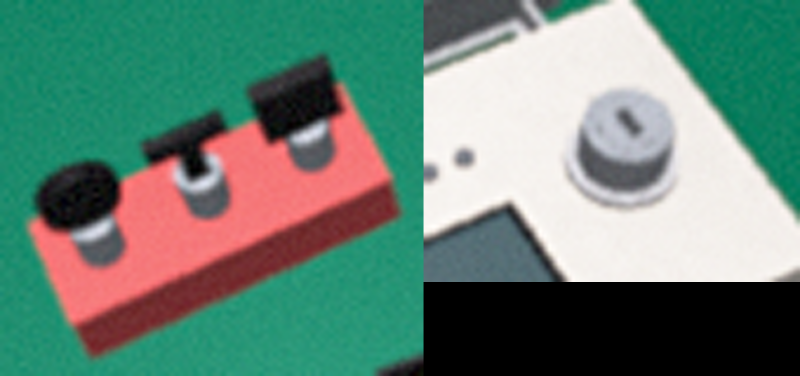

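The square-bowed key is the one nearest the tester, at about (479, -272). The lock is at about (647, 206), with its slot dark and oblique at crop (631,122). I'll push the tray first, so the next move goes in front of it with the fingers shut.

>>> servo_tool(
  commands=[
    [1, [0.0236, -0.0312, 0], [0, 0, 0]],
    [1, [0.0236, -0.0312, 0], [0, 0, 0]],
    [1, [0.0236, -0.0312, 0], [0, 0, 0]],
    [1, [0.0236, -0.0312, 0], [0, 0, 0]],
    [1, [0.0236, -0.0312, 0], [0, 0, 0]],
    [1, [0.0236, -0.0312, 0], [0, 0, 0]],
    [1, [0.0236, -0.0312, 0], [0, 0, 0]],
    [1, [0.0236, -0.0312, 0], [0, 0, 0]],
    [1, [0.0236, -0.0312, 0], [0, 0, 0]],
  ],
)

```text
time_s: 0.85
eef_pos: [270.0, -176.6, 231.2]
ee_rot: [0.0, 0.991, 0.135, 0.0]
force: [1.0, -0.8, -0.1]
grip_width: -0.003
grip_force: 0.0
```

>>> servo_tool(
  commands=[
    [1, [0.0236, -0.0312, 0], [0, 0, 0]],
    [1, [0.0236, -0.0312, 0], [0, 0, 0]],
    [1, [0.0236, -0.0312, 0], [0, 0, 0]],
    [1, [0.0236, -0.0312, 0], [0, 0, 0]],
    [1, [0.0236, -0.0312, 0], [0, 0, 0]],
    [1, [0.0236, -0.0312, 0], [0, 0, 0]],
    [1, [0.0236, -0.0312, 0], [0, 0, 0]],
    [1, [0.0236, -0.0312, 0], [0, 0, 0]],
    [1, [0.0236, -0.0312, 0], [0, 0, 0]],
  ],
)

```text
time_s: 1.6
eef_pos: [399.6, 151.2, 231.1]
ee_rot: [0.0, 0.991, 0.135, -0.0]
force: [0.7, -0.6, -0.1]
grip_width: -0.002
grip_force: 0.0
```

>>> servo_tool(
  commands=[
    [1, [0, 0, 0.015], [0, 0, -1]],
    [1, [0, 0, 0.015], [0, 0, -1]],
    [1, [0, 0, 0.015], [0, 0, -1]],
    [1, [0, 0, 0.015], [0, 0, -1]],
    [1, [0, 0, 0.015], [0, 0, -1]],
    [1, [0, 0, 0.015], [0, 0, -1]],
    [1, [0, 0, 0], [0, 0, -1]],
    [1, [0, 0, 0], [0, 0, -1]],
    [1, [0, 0, 0], [0, 0, -1]],
    [1, [0, 0, 0], [0, 0, -1]],
  ],
)

```text
time_s: 2.43
eef_pos: [399.3, 148.9, 141.0]
ee_rot: [-0.0, 0.789, 0.614, -0.0]
force: [0.1, 0.7, 0.7]
grip_width: 0.001
grip_force: 0.0
```

>>> servo_tool(
  commands=[
    [1, [0, 0, 0], [0, 0, -1]],
    [1, [0, 0, 0], [0, 0, -1]],
    [1, [0, 0, 0], [0, 0, -0.4]],
    [1, [0, 0, 0], [0, 0, 0]],
  ],
)

```text
time_s: 2.77
eef_pos: [399.3, 148.9, 141.1]
ee_rot: [-0.0, 0.707, 0.707, -0.0]
force: [0.1, -0.4, -0.7]
grip_width: 0.004
grip_force: 0.0
```

>>> servo_tool(
  commands=[
    [1, [0, 0, 0.02], [0, 0, 0]],
    [1, [0, 0, 0.02], [0, 0, 0]],
    [1, [0, 0, 0.02], [0, 0, 0]],
    [1, [0, 0, 0.02], [0, 0, 0]],
    [1, [0, 0, 0.02], [0, 0, 0]],
    [1, [0, 0.01, 0], [0, 0, 0]],
    [1, [0, 0.01, 0], [0, 0, 0]],
    [1, [0, 0.01, 0], [0, 0, 0]],
    [1, [0, 0.01, 0], [0, 0, 0]],
  ],
)

```text
time_s: 3.52
eef_pos: [439.9, 148.8, 41.1]
ee_rot: [-0.0, 0.708, 0.706, -0.0]
force: [-0.9, -0.5, -0.2]
grip_width: 0.002
grip_force: 0.0
```

>>> servo_tool(
  commands=[
    [1, [0, 0.006, 0], [0, 0, 0]],
    [1, [0, 0.006, 0], [0, 0, 0]],
    [1, [0, 0.006, 0], [0, 0, 0]],
    [1, [0, 0.006, 0], [0, 0, 0]],
    [1, [0, 0.006, 0], [0, 0, 0]],
    [1, [0, 0.006, 0], [0, 0, 0]],
    [1, [0, 0.006, 0], [0, 0, 0]],
    [1, [0, 0.006, 0], [0, 0, 0]],
    [1, [0, 0.006, 0], [0, 0, 0]],
  ],
)

```text
time_s: 4.27
eef_pos: [494.0, 148.7, 41.2]
ee_rot: [-0.0, 0.708, 0.707, -0.0]
force: [-2.3, -1.5, 0.8]
grip_width: 0.0
grip_force: 0.9
```

>>> servo_tool(
  commands=[
    [1, [0, 0.004, 0], [0, 0, 0]],
    [1, [0, 0.004, 0], [0, 0, 0]],
    [1, [0, 0.004, 0], [0, 0, 0]],
    [1, [0, 0.004, 0], [0, 0, 0]],
    [1, [0, 0.004, 0], [0, 0, 0]],
  ],
)

```text
time_s: 4.68
eef_pos: [512.0, 148.6, 41.1]
ee_rot: [-0.002, 0.707, 0.707, -0.002]
force: [-10.3, -2.3, 6.7]
grip_width: -0.0
grip_force: 5.1
```

>>> servo_tool(
  commands=[
    [1, [0, 0.002, 0], [0, 0, 0]],
    [1, [0, 0.002, 0], [0, 0, 0]],
    [1, [0, 0.002, 0], [0, 0, 0]],
    [1, [0, 0.002, 0], [0, 0, 0]],
    [1, [0, 0.002, 0], [0, 0, 0]],
  ],
)

```text
time_s: 5.1
eef_pos: [520.9, 148.6, 41.1]
ee_rot: [-0.002, 0.707, 0.707, -0.003]
force: [-25.8, -3.7, 18.0]
grip_width: -0.002
grip_force: 13.0
```

>>> servo_tool(
  commands=[
    [1, [0, 0.001, 0], [0, 0, 0]],
    [1, [0, 0.001, 0], [0, 0, 0]],
    [1, [0, 0.001, 0], [0, 0, 0]],
  ],
)

```text
time_s: 5.35
eef_pos: [521.0, 148.6, 41.0]
ee_rot: [-0.005, 0.707, 0.707, -0.006]
force: [-37.6, -5.6, 27.6]
grip_width: -0.002
grip_force: 19.4
```

>>> servo_tool(
  commands=[
    [1, [0, -0.01, 0], [0, 0, 0]],
    [1, [0, -0.02, 0], [0, 0, 0]],
    [1, [0, 0, -0.035], [0, 0, 0]],
    [1, [0, 0, -0.035], [0, 0, 0]],
    [1, [0, 0, -0.035], [0, 0, 0]],
    [1, [0, 0, -0.035], [0, 0, 0]],
    [1, [0, 0, -0.035], [0, 0, 0]],
    [1, [0, 0, -0.035], [0, 0, 0]],
    [1, [0, 0, -0.035], [0, 0, 0]],
  ],
)

```text
time_s: 6.1
eef_pos: [496.6, 148.9, 288.5]
ee_rot: [0.0, 0.708, 0.707, 0.001]
force: [1.7, -0.1, 0.6]
grip_width: 0.002
grip_force: 0.0
```

Run:
```python
from h import *
s=sense();print(s["eef_pos"],s["joints"])
c,W=snap("wrist","w1");print(np.round(c["T_tool_cam"],3),c["fx"])
```

```text
[496.57456187 148.91553569 288.49217411] [6.48976072e-02 2.62139874e-01 1.41613209e+00 3.86820637e-04
 1.46166101e+00 6.61710738e-02]
[[-1.00000e-03 -9.65000e-01 -2.63000e-01  6.64430e+01]
 [ 1.00000e+00 -0.00000e+00 -1.00000e-03 -4.40000e-01]
 [ 1.00000e-03 -2.63000e-01  9.65000e-01 -1.43233e+02]
 [ 0.00000e+00  0.00000e+00  0.00000e+00  1.00000e+00]] 375.7916445214327
```

View pics/w1.png

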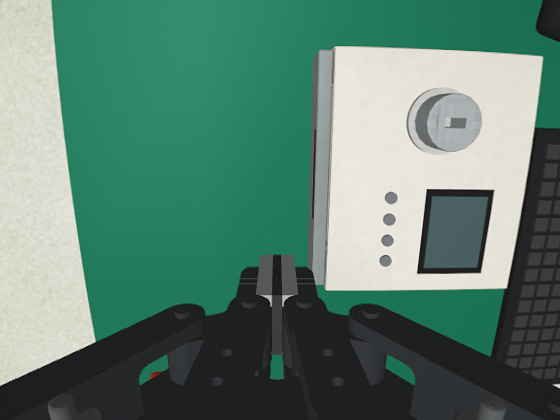

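The wrist view shows the tray shut against the tester. The lock face is at about (453,122), and its slot runs along the image x at about (456,123). Next I'll measure the lock and slot.

Run:
```python
from h import *
d=np.load("w1.npz");W=d["W"];p=d["p"].astype(int).sum(-1)//3
k=np.zeros(p.shape,bool);k[80:160,400:490]=1
m=k&(abs(W[...,2]-111)<3)
(cx,cy),r=cv2.minEnclosingCircle(W[m][:,:2].astype(np.float32));print("lock",cx,cy,r,np.median(W[m][:,2]))
for r_ in range(108,140,2): print(r_,p[r_,438:478:2].tolist(),W[r_,438:478:4,2].round().tolist())
k=np.zeros(p.shape,bool);k[108:140,436:476]=1
# slot pixels project onto plane z=111.5
s=sense();import json
c=capture("wrist");T=np.array(c["T_tool_cam"])
m2=k&((p<110)|(W[...,2]<106))
q=s["ee_rot"];Rw=R.from_quat([q[1],q[2],q[3],q[0]]).as_matrix()
o=Rw@T[:3,3]+s["eef_pos"]
P=W[m2];P=P[~np.isnan(P[:,0])];Q=o+(P-o)*((111.3-o[2])/(P[:,2]-o[2]))[:,None]
print(cv2.minAreaRect(Q[:,:2].astype(np.float32)),len(Q))
m=np.zeros(p.shape,bool);m[40:300,325:545]=1;m&=abs(W[...,2]-75)<4
print("top",cv2.minAreaRect(W[m][:,:2].astype(np.float32)))
```

```text
lock 647.85693359375 206.0152130126953 25.332416534423828 111.11237345295234
108 [174, 172, 178, 174, 173, 178, 179, 179, 175, 175, 176, 176, 177, 173, 174, 173, 176, 177, 175, 169] [110.0, 112.0, 111.0, 113.0, 111.0, 112.0, 112.0, 111.0, 111.0, 111.0]
110 [169, 175, 179, 174, 173, 178, 180, 178, 176, 175, 177, 178, 176, 173, 175, 174, 175, 177, 174, 171] [110.0, 111.0, 112.0, 112.0, 112.0, 113.0, 111.0, 112.0, 112.0, 110.0]
112 [162, 174, 180, 173, 174, 179, 179, 177, 175, 175, 176, 176, 176, 172, 174, 175, 175, 178, 172, 170] [112.0, 113.0, 112.0, 111.0, 112.0, 111.0, 112.0, 112.0, 111.0, 111.0]
114 [157, 175, 179, 173, 175, 179, 180, 179, 174, 176, 176, 177, 175, 174, 174, 174, 175, 178, 171, 169] [112.0, 111.0, 111.0, 111.0, 111.0, 111.0, 112.0, 112.0, 112.0, 113.0]
116 [147, 174, 178, 172, 175, 179, 180, 180, 177, 178, 178, 178, 177, 175, 174, 175, 175, 178, 172, 171] [111.0, 112.0, 111.0, 111.0, 113.0, 112.0, 112.0, 111.0, 111.0, 112.0]
118 [154, 179, 179, 179, 198, 199, 179, 108, 114, 117, 121, 123, 126, 128, 156, 176, 177, 179, 169, 165] [110.0, 112.0, 81.0, 83.0, 90.0, 96.0,
[... 1282 characters left out ...]
9, 175, 176, 177, 177, 176, 174, 175, 175, 175, 179, 171, 168, 166] [110.0, 111.0, 112.0, 112.0, 111.0, 111.0, 111.0, 112.0, 111.0, 109.0]
136 [176, 180, 173, 177, 180, 181, 178, 175, 176, 176, 177, 175, 175, 175, 175, 176, 179, 173, 173, 171] [111.0, 111.0, 110.0, 111.0, 111.0, 112.0, 111.0, 111.0, 111.0, 112.0]
138 [176, 179, 172, 176, 180, 181, 178, 175, 177, 176, 178, 175, 175, 173, 176, 176, 179, 172, 170, 210] [112.0, 112.0, 111.0, 112.0, 111.0, 113.0, 111.0, nan, 111.0, 112.0]
((654.8423461914062, 203.20635986328125), (12.218904495239258, 32.687557220458984), 71.0750732421875) 190
top ((647.6553955078125, 150.8768768310547), (240.71951293945312, 200.96617126464844), 89.71746826171875)
```

>>> servo_tool(
  commands=[
    [-1, [-0.0375, -0.0015, 0], [0, 0, 0]],
    [-1, [-0.0375, -0.0015, 0], [0, 0, 0]],
    [-1, [-0.0375, -0.0015, 0], [0, 0, 0]],
    [-1, [-0.0375, -0.0015, 0], [0, 0, 0]],
    [-1, [-0.0375, -0.0015, 0], [0, 0, 0]],
    [-1, [-0.0375, -0.0015, 0], [0, 0, 0]],
    [-1, [-0.0375, -0.0015, 0], [0, 0, 0]],
    [-1, [-0.0375, -0.0015, 0], [0, 0, 0]],
    [-1, [-0.0375, -0.0015, 0], [0, 0, 0]],
    [-1, [-0.0375, -0.0015, 0], [0, 0, 0]],
  ],
)

```text
time_s: 7.03
eef_pos: [480.8, -228.2, 285.9]
ee_rot: [0.0, 0.708, 0.707, 0.0]
force: [-0.3, 0.5, -0.3]
grip_width: 1.0
grip_force: 0.0
```

>>> servo_tool(
  commands=[
    [-1, [-0.0375, -0.0015, 0], [0, 0, 0]],
    [-1, [-0.0375, -0.0015, 0], [0, 0, 0]],
    [-1, [0, 0, 0], [0, 0, 0]],
  ],
)

```text
time_s: 7.28
eef_pos: [476.9, -306.9, 284.7]
ee_rot: [-0.0, 0.709, 0.705, -0.001]
force: [-0.2, 0.4, 0.4]
grip_width: 1.003
grip_force: 0.0
```

Run:
```python
from h import *
s=sense();print(s["eef_pos"],s["joints"],s["force"])
c,W=snap("wrist","w2")
k=np.ones(W.shape[:2],bool)
m=(W[...,2]>98)&(W[...,2]<112)
l,lab,st,_=cv2.connectedComponentsWithStats(m.astype(np.uint8))
for i in range(1,l):
    if st[i,4]>60: print(st[i],cv2.minAreaRect(W[lab==i][:,:2].astype(np.float32)),np.median(W[lab==i],0))
p=c["pixels"].astype(int)
m=(abs(W[...,2]-40)<3)&(p[...,0]>p[...,1]+60)
print("stand",m.sum(),cv2.minAreaRect(W[m][:,:2].astype(np.float32)))
print([k for k in dir() if 'depth' in k]); import rig; print([a for a in dir(rig) if not a.startswith('_')], getattr(rig,'grip_depth',None))
```

```text
[ 476.90726152 -306.8651048   284.65496198] [-7.77808454e-01  3.77551444e-01  1.26991891e+00 -1.06759576e-03
  1.49426306e+00 -7.71112054e-01] [-0.15000638  0.36821548  0.42204727]
[270 188  18  50 750] ((477.1100158691406, -331.3162536621094), (13.971983909606934, 44.42850875854492), 2.928190231323242) [ 477.03285255 -329.94909821  106.16113321]
[275 252  14  24 250] ((479.8389587402344, -378.9795227050781), (17.693801879882812, 11.89934253692627), 89.9499282836914) [ 479.46307504 -376.68444519  107.45169377]
[276 284  14   9  83] ((480.8570861816406, -403.4807434082031), (11.605672836303711, 14.096792221069336), 5.756927013397217) [ 480.27996963 -403.28737245  109.61019036]
[ 439  284  121   36 3412] ((699.6842651367188, -424.1443786621094), (31.692167282104492, 131.6377410888672), 89.97457885742188) [ 701.80303706 -421.26196389  108.10139926]
[395 341  12  27 154] ((602.0346069335938, -484.4957275390625), (7.728234767913818, 34.316734313964844), 0.5766171813011169) [ 599.22625663 -480.55730993  106.38948659]
stand 8464 ((575.352294921875, -365.3954772949219), (264.59051513671875, 364.1633605957031), 42.72661209106445)
['grip_depth']
['PlanningError', 'capture', 'finish_job', 'grip_depth', 'sense'] 18.700000000000003
```

View pics/w2.png

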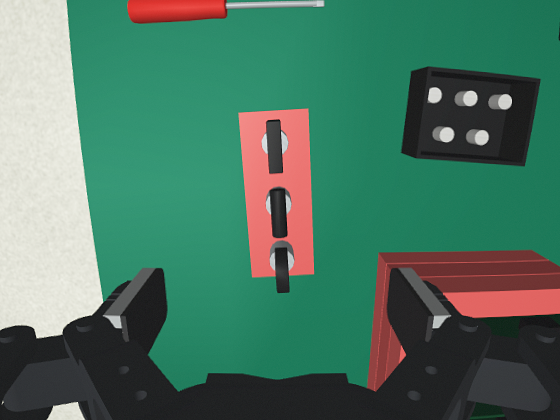

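The wrist view shows the stand upright at (277,190). The square bow is at (274,147), the tee at (279,212) and the disc at (281,265).

Run:
```python
from h import *
d=np.load("w2.npz");W=d["W"];p=d["p"].astype(int)
def box(m,a,b,c,e):
    k=np.zeros_like(m);k[c:e,a:b]=1;return m&k
dark=p.max(-1)<75
m=box(dark,255,295,110,180);P=W[m];print("bow",len(P),np.nanpercentile(P,[5,50,95],axis=0).round(1))
for lo,hi in((107,125),(85,107)):
    q=P[(P[:,2]>lo)&(P[:,2]<hi)]
    print(len(q),cv2.minAreaRect(q[:,:2].astype(np.float32)))
m=box((abs(W[...,2]-40)<4)&(p[...,0]>p[...,1]+60),230,330,95,290)
print("stand",m.sum(),cv2.minAreaRect(W[m][:,:2].astype(np.float32)))
```

```text
bow 710 [[ 469.1 -290.7  111.1]
 [ 474.1 -270.6  112.6]
 [ 479.1 -251.   113.8]]
697 ((474.30023193359375, -271.3955078125), (11.242785453796387, 42.91583251953125), 2.9286916255950928)
10 ((474.37432861328125, -249.89561462402344), (7.987817764282227, 0.12426728010177612), 1.6598178148269653)
stand 8205 ((477.0742492675781, -331.6856689453125), (69.99000549316406, 180.14927673339844), 2.8848721981048584)
```

>>> servo_tool(
  commands=[
    [-1, [0, 0, 0], [0, 0, -0.53]],
    [-1, [0.0177, -0.0005, 0], [0, 0, 0]],
    [-1, [0.0177, -0.0005, 0], [0, 0, 0]],
    [-1, [0, 0, 0.03], [0, 0, 0]],
    [-1, [0, 0, 0.03], [0, 0, 0]],
    [-1, [0, 0, 0.03], [0, 0, 0]],
    [-1, [0, 0, 0.03], [0, 0, 0]],
    [-1, [0, 0, 0], [0, 0, 0]],
  ],
)

```text
time_s: 8.0
eef_pos: [473.3, -263.2, 161.1]
ee_rot: [-0.005, 0.687, 0.726, 0.0]
force: [-0.4, 1.0, -1.6]
grip_width: 1.0
grip_force: 0.0
```

>>> servo_tool(
  commands=[
    [-1, [0, 0, 0], [0, 0, 0]],
    [-1, [0, 0, 0], [0, 0, 0]],
  ],
)

```text
time_s: 8.17
eef_pos: [475.8, -266.1, 168.2]
ee_rot: [0.001, 0.688, 0.726, 0.0]
force: [-0.3, 0.0, 0.4]
grip_width: 1.0
grip_force: 0.0
```

Run:
```python
from h import *
s=sense();print(s["eef_pos"],abs(s["dq"]).max())
c,W=snap("wrist","w3");p=c["pixels"].astype(int)
d=np.linalg.norm(W[...,:2]-[475,-272],axis=-1)<33
m=d&(W[...,2]>106)&(W[...,2]<118)&(p.max(-1)<90);P=W[m]
print(m.sum(),cv2.minAreaRect(P[:,:2].astype(np.float32)),np.median(P,0))
m=(np.linalg.norm(W[...,:2]-[477,-332],axis=-1)<110)&(abs(W[...,2]-40)<4)&(p[...,0]>p[...,1]+60)
print(m.sum(),cv2.minAreaRect(W[m][:,:2].astype(np.float32)))
```

```text
[ 475.78907075 -266.06067824  168.22430481] 0.012799921195429189
1568 ((474.2334289550781, -271.6112060546875), (11.844976425170898, 44.53113555908203), 2.7476115226745605) [ 474.20509863 -269.21660301  112.47360853]
13086 ((477.2173156738281, -332.09051513671875), (70.24325561523438, 181.7108154296875), 2.982499122619629)
```

>>> servo_tool(
  commands=[
    [-1, [-0.0054, -0.0019, 0], [0, 0, 0]],
    [-1, [0, 0, 0.0188], [0, 0, 0]],
    [-1, [0, 0, 0.0188], [0, 0, 0]],
    [-1, [0, 0, 0.0188], [0, 0, 0]],
    [-1, [0, 0, 0.0188], [0, 0, 0]],
    [-1, [0, 0, 0.0188], [0, 0, 0]],
    [-1, [0, 0, 0], [0, 0, 0]],
    [-1, [0, 0, 0], [0, 0, 0]],
    [-1, [0, 0, 0], [0, 0, 0]],
  ],
)

```text
time_s: 8.97
eef_pos: [474.0, -272.2, 74.0]
ee_rot: [0.001, 0.688, 0.726, 0.0]
force: [0.9, 0.1, -0.0]
grip_width: 1.0
grip_force: 0.0
```

>>> servo_tool(
  commands=[
    [1, [0, 0, 0], [0, 0, 0]],
    [1, [0, 0, 0], [0, 0, 0]],
    [1, [0, 0, 0], [0, 0, 0]],
    [1, [0, 0, 0], [0, 0, 0]],
    [1, [0, 0, 0], [0, 0, 0]],
    [1, [0, 0, 0], [0, 0, 0]],
    [1, [0, 0, 0], [0, 0, 0]],
    [1, [0, 0, 0], [0, 0, 0]],
  ],
  squeeze=100,
)

```text
time_s: 9.63
eef_pos: [473.6, -271.5, 72.4]
ee_rot: [0.0, 0.688, 0.726, 0.0]
force: [1.2, -0.1, 0.1]
grip_width: 0.128
grip_force: 97.3
```

>>> servo_tool(
  commands=[
    [1, [0, 0, -0.005], [0, 0, 0]],
    [1, [0, 0, -0.01], [0, 0, 0]],
    [1, [0, 0, -0.015], [0, 0, 0]],
    [1, [0, 0, -0.02], [0, 0, 0]],
    [1, [0, 0, -0.025], [0, 0, 0]],
    [1, [0, 0, -0.03], [0, 0, 0]],
    [1, [0, 0, -0.03], [0, 0, 0]],
    [1, [0, 0, -0.02], [0, 0, 0]],
    [1, [0, 0, 0], [0, 0, 0]],
    [1, [0, 0, 0], [0, 0, 0]],
  ],
)

```text
time_s: 10.47
eef_pos: [473.2, -271.4, 228.0]
ee_rot: [0.001, 0.688, 0.726, -0.0]
force: [0.6, 0.6, -1.9]
grip_width: 0.127
grip_force: 98.3
```

>>> servo_tool(
  commands=[
    [1, [0.02, 0.008, 0], [0, 0, 0]],
    [1, [0.0334, 0.0143, 0], [0, 0, 0]],
    [1, [0.0334, 0.0143, 0], [0, 0, 0]],
    [1, [0.0334, 0.0143, 0], [0, 0, 0]],
    [1, [0.0334, 0.0143, 0], [0, 0, 0]],
    [1, [0.0334, 0.0143, 0], [0, 0, 0]],
    [1, [0.0334, 0.0143, 0], [0, 0, 0]],
    [1, [0.0334, 0.0143, 0], [0, 0, 0]],
    [1, [0.0334, 0.0143, 0], [0, 0, 0]],
    [1, [0.0334, 0.0143, 0], [0, 0, 0]],
  ],
)

```text
time_s: 11.3
eef_pos: [592.0, 57.9, 225.5]
ee_rot: [-0.001, 0.688, 0.726, -0.001]
force: [0.5, -0.6, -1.1]
grip_width: 0.127
grip_force: 98.2
```

>>> servo_tool(
  commands=[
    [1, [0.0334, 0.0143, 0], [0, 0, 0]],
    [1, [0.0334, 0.0143, 0], [0, 0, 0]],
    [1, [0.0334, 0.0143, 0], [0, 0, 0]],
    [1, [0.03, 0.0143, 0], [0, 0, 0]],
    [1, [0.01, 0.006, 0], [0, 0, 0]],
    [1, [0, 0, 0], [0, 0, 0]],
    [1, [0, 0, 0], [0, 0, 0]],
  ],
)

```text
time_s: 11.88
eef_pos: [647.5, 199.5, 225.2]
ee_rot: [-0.001, 0.687, 0.726, -0.002]
force: [-0.4, -0.2, -1.5]
grip_width: 0.126
grip_force: 98.2
```

>>> servo_tool(
  commands=[
    [1, [0, 0, 0], [0, 0, -1]],
    [1, [0, 0, 0], [0, 0, -1]],
    [1, [0, 0, 0], [0, 0, -1]],
    [1, [0, 0, 0], [0, 0, -1]],
    [1, [0, 0, 0], [0, 0, -1]],
    [1, [0, 0, 0], [0, 0, -1]],
    [1, [0, 0, 0], [0, 0, -1]],
    [1, [0, 0, 0], [0, 0, -1]],
    [1, [0, 0, 0], [0, 0, -1]],
    [1, [0, 0, 0], [0, 0, -1]],
  ],
)

```text
time_s: 12.72
eef_pos: [647.6, 197.8, 226.7]
ee_rot: [-0.001, 0.231, 0.973, -0.0]
force: [-0.0, -0.3, -1.7]
grip_width: 0.128
grip_force: 98.2
```

>>> servo_tool(
  commands=[
    [1, [0, 0, 0], [0, 0, -1]],
    [1, [0, 0, 0], [0, 0, -1]],
    [1, [0, 0, 0], [0, 0, -1]],
    [1, [0, 0, 0], [0, 0, -1]],
    [1, [0, 0, 0], [0, 0, -0.2]],
    [1, [0, 0, 0], [0, 0, 0]],
    [1, [0, 0, 0], [0, 0, 0]],
    [1, [0, 0, 0], [0, 0, 0]],
  ],
)

```text
time_s: 13.38
eef_pos: [648.0, 199.1, 227.2]
ee_rot: [-0.0, 0.016, 1.0, -0.0]
force: [-0.1, 0.7, -1.8]
grip_width: 0.128
grip_force: 98.2
```

Run:
```python
from h import *
s=sense();print(s["eef_pos"],s["ee_rot"],s["joints"][5])
c,W=snap("wrist","w4")
```

```text
[647.96062366 199.0547034  227.19013165] [-1.73806484e-04  1.61727271e-02  9.99869195e-01 -7.02269642e-05] -1.4127849196112536
```

View pics/w4.png

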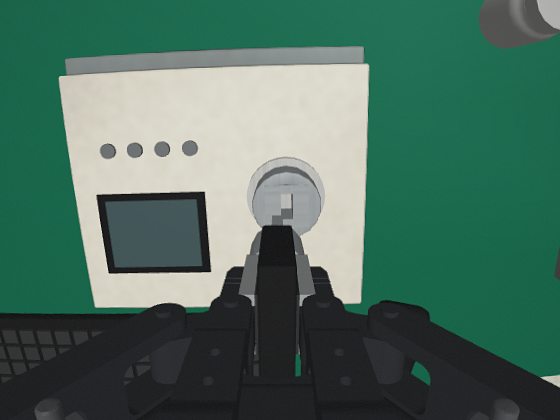

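The wrist view shows the key's bow at (278,235) and the lock face just ahead at (287,205). Its slot runs along the image vertical, parallel to the bow.

Run:
```python
from h import *
d=np.load("w4.npz");W=d["W"];p=d["p"].astype(int).sum(-1)//3
m=(abs(W[...,2]-111.3)<3)&(np.hypot(W[...,0]-648,W[...,1]-206)<30)
P=W[m][:,:2]
from scipy.optimize import least_squares
# silhouette: hull points fit circle radius 25
h=cv2.convexHull(P.astype(np.float32))[:,0]
print(cv2.minEnclosingCircle(P.astype(np.float32)),len(P))
for r in range(190,216,3): print(r,p[r,274:300].tolist())
for rc in((195,276),(195,299),(210,276),(210,299)): print(rc,W[rc].round(1))
```

```text
((647.2788696289062, 206.0120086669922), 24.9814395904541) 2875
190 [164, 163, 162, 162, 163, 163, 163, 162, 161, 160, 161, 162, 160, 160, 160, 160, 161, 163, 165, 162, 163, 161, 162, 163, 161, 162]
193 [157, 156, 157, 156, 157, 157, 159, 165, 165, 163, 163, 165, 163, 166, 168, 167, 170, 139, 149, 158, 157, 158, 158, 157, 158, 158]
196 [163, 162, 162, 162, 161, 161, 165, 183, 185, 185, 184, 182, 182, 184, 188, 186, 190, 104, 89, 164, 164, 162, 163, 162, 162, 163]
199 [163, 164, 163, 164, 164, 163, 168, 182, 183, 185, 183, 182, 181, 183, 186, 186, 190, 104, 89, 164, 165, 163, 164, 162, 163, 164]
202 [161, 162, 162, 161, 162, 161, 164, 182, 184, 184, 182, 181, 181, 182, 186, 186, 188, 131, 90, 162, 163, 163, 161, 161, 160, 160]
205 [159, 159, 160, 159, 159, 159, 158, 182, 183, 184, 183, 181, 180, 183, 186, 186, 188, 132, 90, 159, 160, 160, 159, 160, 159, 159]
208 [161, 161, 161, 160, 160, 160, 161, 149, 151, 151, 152, 142, 140, 141, 144, 144, 146, 110, 67, 163, 162, 160, 160, 161, 160, 161]
211 [160, 161, 161, 160, 161, 162, 165, 105, 100, 102, 102, 102, 103, 102, 103, 102, 104, 105, 68, 163, 162, 161, 161, 160, 161, 161]
214 [161, 161, 162, 161, 161, 162, 165, 106, 102, 103, 102, 104, 102, 103, 102, 103, 103, 105, 80, 158, 158, 158, 157, 157, 156, 157]
(195, 276) [639.8 198.7 110.8]
(195, 299) [640.1 214.9 111.9]
(210, 276) [650.5 198.3 111.8]
(210, 299) [651.1 214.7 111.7]
```

>>> servo_tool(
  commands=[
    [1, [0.0007, 0.007, 0], [0, 0, 0]],
    [1, [0, 0, 0.015], [0, 0, 0]],
    [1, [0, 0, 0.015], [0, 0, 0]],
    [1, [0, 0, 0.01], [0, 0, 0]],
    [1, [0, 0, 0.005], [0, 0, 0]],
    [1, [0, 0, 0], [0, 0, 0]],
    [1, [0, 0, 0], [0, 0, 0]],
    [1, [0, 0, 0], [0, 0, 0]],
  ],
)

```text
time_s: 14.1
eef_pos: [647.9, 206.6, 183.3]
ee_rot: [0.001, 0.015, 1.0, 0.0]
force: [0.4, -0.2, -1.0]
grip_width: 0.128
grip_force: 98.2
```

>>> servo_tool(
  commands=[
    [1, [0.0004, -0.0005, 0.002], [0, 0, 0]],
    [1, [0, 0, 0.002], [0, 0, 0]],
    [1, [0, 0, 0.002], [0, 0, 0]],
    [1, [0, 0, 0.002], [0, 0, 0]],
    [1, [0, 0, 0.002], [0, 0, 0]],
    [1, [0, 0, 0.002], [0, 0, 0]],
    [1, [0, 0, 0], [0, 0, 0]],
  ],
)

```text
time_s: 14.68
eef_pos: [647.1, 206.0, 169.8]
ee_rot: [-0.0, 0.015, 1.0, -0.0]
force: [1.0, 0.5, -1.6]
grip_width: 0.125
grip_force: 98.2
```

No contact force and the blade tip is below the face, so it is in the slot.

>>> servo_tool(
  commands=[
    [1, [0, 0, 0.003], [0, 0, 0]],
    [1, [0, 0, 0.003], [0, 0, 0]],
    [1, [0, 0, 0.003], [0, 0, 0]],
    [1, [0, 0, 0.003], [0, 0, 0]],
    [1, [0, 0, 0.003], [0, 0, 0]],
    [1, [0, 0, 0.003], [0, 0, 0]],
    [1, [0, 0, 0.002], [0, 0, 0]],
    [1, [0, 0, 0.002], [0, 0, 0]],
    [1, [0, 0, 0], [0, 0, 0]],
  ],
)

```text
time_s: 15.43
eef_pos: [647.1, 206.0, 147.8]
ee_rot: [-0.0, 0.015, 1.0, -0.0]
force: [1.1, 0.2, -1.8]
grip_width: 0.125
grip_force: 98.2
```

>>> servo_tool(
  commands=[
    [1, [0, 0, 0.001], [0, 0, 0]],
    [1, [0, 0, 0.001], [0, 0, 0]],
    [1, [0, 0, 0.001], [0, 0, 0]],
    [1, [0, 0, 0.001], [0, 0, 0]],
    [1, [0, 0, 0], [0, 0, 0]],
  ],
)

```text
time_s: 15.85
eef_pos: [647.2, 206.0, 144.1]
ee_rot: [-0.0, 0.015, 1.0, -0.0]
force: [-0.0, -0.3, -1.8]
grip_width: 0.126
grip_force: 98.2
```

>>> servo_tool(
  commands=[
    [1, [0, 0, 0.0005], [0, 0, 0]],
    [1, [0, 0, 0.0005], [0, 0, 0]],
    [1, [0, 0, 0.0005], [0, 0, 0]],
    [1, [0, 0, 0], [0, 0, 0]],
    [1, [0, 0, 0], [0, 0, 0]],
  ],
)

```text
time_s: 16.27
eef_pos: [647.2, 206.0, 143.4]
ee_rot: [0.0, 0.015, 1.0, 0.0]
force: [-1.5, -0.6, 3.5]
grip_width: 0.128
grip_force: 99.0
```

>>> servo_tool(
  commands=[
    [1, [0, 0, 0], [0, 0, 0.8]],
    [1, [0, 0, 0], [0, 0, 0.8]],
    [1, [0, 0, 0], [0, 0, 0.8]],
    [1, [0, 0, 0], [0, 0, 0.8]],
    [1, [0, 0, 0], [0, 0, 0.8]],
    [1, [0, 0, 0], [0, 0, 0.8]],
    [1, [0, 0, 0], [0, 0, 0.8]],
    [1, [0, 0, 0], [0, 0, 0.8]],
    [1, [0, 0, 0], [0, 0, 0.8]],
    [1, [0, 0, 0], [0, 0, 0]],
  ],
)

```text
time_s: 17.1
eef_pos: [647.6, 206.5, 143.4]
ee_rot: [0.001, 0.383, 0.924, 0.001]
force: [1.9, 3.0, 2.4]
grip_width: 0.125
grip_force: 98.9
```

```bash
python3 -c "
from h import *
s=sense();print(s['eef_pos'],s['ee_rot'],s['force'],s['wrist_torque'])"
```

```text
[647.57619254 206.52988914 143.35826175] [6.64371061e-04 3.83028177e-01 9.23736080e-01 7.92705184e-04] [1.94229587 3.03872655 2.3514751 ] [ 0.4821241  -0.35592957  0.1206021 ]
```

>>> servo_tool(
  commands=[
    [1, [0, 0, 0], [0, 0, 0.8]],
    [1, [0, 0, 0], [0, 0, 0.8]],
    [1, [0, 0, 0], [0, 0, 0.8]],
    [1, [0, 0, 0], [0, 0, 0.8]],
    [1, [0, 0, 0], [0, 0, 0.8]],
    [1, [0, 0, 0], [0, 0, 0.8]],
    [1, [0, 0, 0], [0, 0, 0.8]],
    [1, [0, 0, 0], [0, 0, 0.8]],
    [1, [0, 0, 0], [0, 0, 0.8]],
    [1, [0, 0, 0], [0, 0, 0]],
  ],
)

```text
time_s: 17.93
eef_pos: [648.1, 206.9, 143.4]
ee_rot: [0.001, 0.696, 0.718, 0.002]
force: [4.4, 4.0, 3.1]
grip_width: 0.131
grip_force: 98.7
```

```bash
python3 -c "
from h import *
s=sense();print(s['eef_pos'],s['ee_rot'],s['force'],s['wrist_torque'])
print(np.degrees(2*np.arctan2(s['ee_rot'][2],s['ee_rot'][1])))"
```

```text
[648.06159844 206.89336893 143.41476936] [5.95494412e-04 6.95673751e-01 7.18355172e-01 1.87709910e-03] [4.44274115 3.97422271 3.0685079 ] [ 0.78349018 -0.92456284  0.1948655 ]
91.83792318836858
```

>>> servo_tool(
  commands=[
    [1, [0, 0, 0], [0, 0, 0.4]],
    [1, [0, 0, 0], [0, 0, 0.4]],
    [1, [0, 0, 0], [0, 0, 0.4]],
    [1, [0, 0, 0], [0, 0, 0]],
    [1, [0, 0, 0], [0, 0, 0]],
  ],
)

```text
time_s: 18.35
eef_pos: [648.1, 206.9, 143.4]
ee_rot: [0.001, 0.738, 0.675, 0.002]
force: [4.6, 4.4, 2.0]
grip_width: 0.127
grip_force: 98.6
```

```bash
python3 -c "
from h import *
s=sense();print(s['eef_pos'],s['ee_rot'],s['force'],s['wrist_torque'])
print(np.degrees(2*np.arctan2(s['ee_rot'][2],s['ee_rot'][1])))"
```

```text
[648.14925744 206.8925174  143.39384904] [5.43647387e-04 7.38012482e-01 6.74783836e-01 2.01355018e-03] [4.64587757 4.41771956 1.97007242] [ 0.88734621 -1.02924828  0.10946934]
84.8749600968624
```

>>> servo_tool(
  commands=[
    [1, [0, 0, 0], [0, 0, 0.3]],
    [1, [0, 0, 0], [0, 0, 0.3]],
    [1, [0, 0, 0], [0, 0, 0]],
    [1, [0, 0, 0], [0, 0, 0]],
  ],
)

```text
time_s: 18.68
eef_pos: [648.2, 206.9, 143.4]
ee_rot: [0.001, 0.759, 0.651, 0.002]
force: [5.9, 5.1, 2.0]
grip_width: 0.122
grip_force: 98.6
```

```bash
python3 -c "
from h import *
s=sense();print(s['eef_pos'],s['ee_rot'],s['force'],s['wrist_torque'])
print(np.degrees(2*np.arctan2(s['ee_rot'][2],s['ee_rot'][1])))"
```

```text
[648.20050928 206.91718606 143.38604105] [5.04828504e-04 7.58832105e-01 6.51282695e-01 2.10548536e-03] [5.93827214 5.14794504 1.99575581] [ 0.89634162 -1.06522543  0.17318453]
81.27699364148437
```

>>> servo_tool(
  commands=[
    [1, [0, 0, 0], [0, 0, 0.25]],
    [1, [0, 0, 0], [0, 0, 0.25]],
    [1, [0, 0, 0], [0, 0, 0]],
    [1, [0, 0, 0], [0, 0, 0]],
  ],
)

```text
time_s: 19.02
eef_pos: [648.3, 206.9, 143.4]
ee_rot: [0.001, 0.776, 0.631, 0.002]
force: [6.2, 5.7, 0.9]
grip_width: 0.13
grip_force: 98.6
```

```bash
python3 -c "
from h import *
s=sense();print(s['eef_pos'],s['ee_rot'],s['force'],s['wrist_torque'])
print(np.degrees(2*np.arctan2(s['ee_rot'][2],s['ee_rot'][1])))
snap('wrist','w5')"
```

```text
[648.26280482 206.86940062 143.42313702] [5.01463015e-04 7.75627038e-01 6.31187451e-01 2.20197376e-03] [6.19987092 5.67284632 0.92655343] [ 0.87188091 -1.1512271   0.16423266]
78.27580765722969
```

View pics/w5.png

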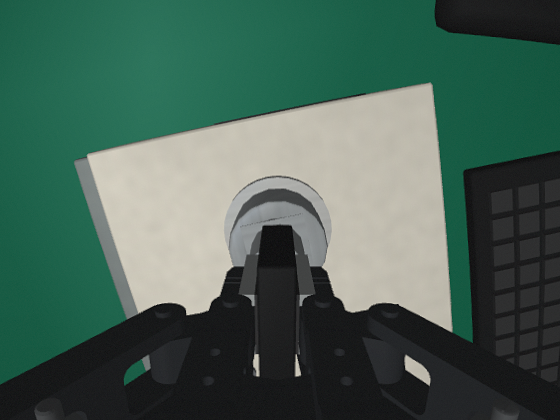

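>>> servo_tool(
  commands=[
    [1, [0, 0, 0], [0, 0, -0.5]],
    [1, [0, 0, 0], [0, 0, -0.6]],
    [1, [0, 0, 0], [0, 0, 0]],
    [1, [0, 0, 0], [0, 0, 0]],
  ],
)

```text
time_s: 19.4
eef_pos: [647.8, 206.5, 143.4]
ee_rot: [0.0, 0.739, 0.674, 0.001]
force: [4.4, 4.3, 2.8]
grip_width: 0.128
grip_force: 98.9
```

```bash
python3 -c "
from h import *
s=sense();print(s['eef_pos'],s['ee_rot'],s['force'],s['wrist_torque'])
print(np.degrees(2*np.arctan2(s['ee_rot'][2],s['ee_rot'][1])))"
```

```text
[647.77810109 206.45185893 143.40500859] [4.19974843e-04 7.39077969e-01 6.73618616e-01 1.24122402e-03] [4.4185214  4.33427327 2.78554948] [ 0.74072899 -0.89692729  0.00485001]
84.69402853105461
```

>>> servo_tool(
  commands=[
    [0.4, [0, 0, 0], [0, 0, 0]],
    [0.0, [0, 0, 0], [0, 0, 0]],
    [-0.4, [0, 0, 0], [0, 0, 0]],
    [-1, [0, 0, 0], [0, 0, 0]],
    [-1, [0, 0, 0], [0, 0, 0]],
    [-1, [0, 0, 0], [0, 0, 0]],
  ],
)

```text
time_s: 19.9
eef_pos: [647.0, 206.0, 142.6]
ee_rot: [-0.0, 0.739, 0.674, -0.0]
force: [0.0, 0.8, -0.0]
grip_width: 0.958
grip_force: 0.0
```

>>> servo_tool(
  commands=[
    [-1, [0, 0, -0.01], [0, 0, 0]],
    [-1, [0, 0, -0.02], [0, 0, 0]],
    [-1, [0, 0, -0.03], [0, 0, 0]],
    [-1, [0, 0, -0.03], [0, 0, 0]],
    [-1, [-0.03, 0, -0.03], [0, 0, 0]],
    [-1, [-0.02, 0, 0], [0, 0, 0]],
    [-1, [0, 0, 0], [0, 0, 0]],
    [-1, [0, 0, 0], [0, 0, 0]],
    [-1, [0, 0, 0], [0, 0, 0]],
  ],
)

```text
time_s: 20.65
eef_pos: [642.4, 157.2, 262.0]
ee_rot: [-0.0, 0.739, 0.674, -0.0]
force: [-0.2, -0.7, -0.3]
grip_width: 0.999
grip_force: 0.0
```

Run:
```python
from h import *
s=sense();print(s["eef_pos"],s["force"])
c,W=snap("wrist","w6");p=c["pixels"].astype(int)
m=(np.linalg.norm(W[...,:2]-[648,206],axis=-1)<35)&(W[...,2]>165)&(W[...,2]<200)
print(m.sum(),cv2.minAreaRect(W[m][:,:2].astype(np.float32)),np.median(W[m],0))
m=(W[...,2]>70)&(W[...,2]<79)&(p.min(-1)>120)
print(cv2.minAreaRect(W[m][:,:2].astype(np.float32)))
```

```text
[642.37988451 157.22457984 262.01684751] [-0.24415708 -0.67576191 -0.27957138]
1558 ((647.4391479492188, 206.04107666015625), (43.75071716308594, 12.09790325164795), 85.25067138671875) [647.60094042 206.9380779  183.50268122]
((647.2545776367188, 150.948974609375), (240.17837524414062, 200.0934295654297), 89.56320190429688)
```

View pics/w6.png

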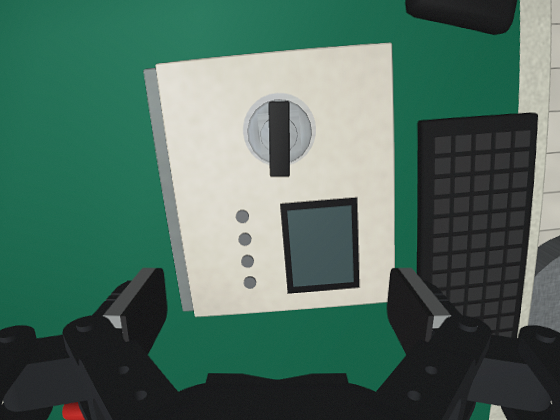

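The wrist view shows the key standing upright in the lock with its bow at (279,138). It is seated (bow top at z 183.5 mm), about 4° from square, and the tray panel is shut. The arm is clear, so I'm handing in.

```bash
python3 -c "
from rig import *
print(finish_job())"
```

```text
the job is handed in; nothing more can be done
None
```

I handed the job in with the tray pushed home and the key fully in the lock, turned clockwise to about 4° from square and left standing; the hand-in gave no verdict, and I did not re-check the other two keys or the bystanders at the end.

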